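Level the shelf with the setting key through the spirit level

ROBOT

A 6-joint arm with a two-finger parallel gripper is mounted at the origin on a cart in front of the work surface, level with it; the furniture and walls round the work are solid. World frame = base frame: x ahead of the robot, y to its left, z up, the work surface at z = 0. Lengths are in m, angles in rad, forces in N, time in s.
With the tool pointing down it reaches from about 0.425 to 0.95 m from the base axis. Payload 3.5 kg.
Tool frame: the origin (TCP) lies midway between the tips of the shut fingers; the grasp point (between the pads) lies 19 mm behind it; z points along the fingers, y is the line along which they close (so a half turn about z gives the same grasp; the last joint's range is limited). The gripper opens to 85 mm and grips with 20 to 120 N. Pads are 22 mm wide; open, the fingers measure 114 mm over their backs; the gripper's body (76 mm by 85 mm) begins 54 mm behind the grasp point. The pads swing forward as they close: fully open they stand 13 mm farther back than shut.
Start: joints at [1.047, 0.286, 1.577, -0, 1.279, -0.15], TCP at [0.246, 0.628, 0.231] pointing down, gripper open.
Joint ranges: [-2.77, 2.77], [-0.9, 2.22], [0.21, 2.48], [-1.53, 4.67], [0.24, 2.81], [-2.84, 2.84]. Speed limits (rad/s): [2.79, 2.79, 3.14, 3.14, 3.14, 3.14].

INTERFACE

Orientations are given as a unit quaternion [x, y, z, w].
In Python, from plant import ctrl gives the robot as it stands.
- The arm moves only by the tool send_rows, never from a script. Its argument "series" is a list that holds one entry, the list of rows, each a list of 7 numbers: the shift along the tool's x, y, z in cm, then the turn, a rotation vector about the tool's x, y, z in rad, then the opening, from -1 (shut) to 1 (fully open). In form: [[[x, y, z, rx, ry, rz, jaw], ...]]. A call has 1 to 10 rows; each row shifts and turns the commanded pose from where the row before left it, along the tool's axes as they then stand; what a row does not reach is not made up. A row lasts 1/8 s, in which the tool goes at most 62.5 mm and 10.7 degrees, less where a joint would pass 70% of its speed; a pose out of reach is approached as far as the arm can. A call is refused whole if a number of a shift passes 6.25 or a number of a turn 0.188, either way. A call with a gripper value outside its range is refused whole. The fingers move at their own pace and stop on an object; "force" is the grip in N (left out, the last holds). Time passes only in rows, so rows that do not move let the fingers close. It gives the time, the measured TCP pose, the force, the opening and the grip force at its end, in the units of the state.
- ctrl.get_state(): the state, without advancing time (a new reading comes with each control period).
- ctrl.read_camera(name): name is "scene" or "top" or "wrist"; returns a dict with "img" (384x512x3 uint8, red, green, blue), "fx", "fy", "cx", "cy" (pixels), "k1" (the pictures are not rectified: a ray, as slopes to the right and down, at radius r is drawn at 1 + k1 r^2 times it, then the intrinsics apply), "R" (3x3) and "t" (3): a world point X has camera coordinates R X + t; the wrist camera has in their place "hand_eye" (4x4, takes a point from camera to tool coordinates, whose origin is the TCP and whose axes are the flange's). Camera axes: x right, y down, z forward; pixel columns grow to the right and rows downward; lengths in m; the calibration is good to about 2 mm. A picture is of the moment at which its call begins: read the wrist's pose just before it. There is no depth.
- ctrl.sign_off(): hands the job in; it is judged then, once.
The state is a dict: "time": time; "qpos": joint angles; "dq": joint speeds; "joint_efforts": joint torques, N m; "eef_pos": TCP position; "tcp_rot": TCP orientation; "contact_force": force on the tool from outside, world axes, zero at the start; "wrist_torque": the same for the moment, N m; "opening": opening from 0.0 (shut) to 1.0 (fully open); "finger_force": force on a finger pad.
Only numpy, scipy, OpenCV 4.12 (cv2) and the standard library are available. Lean on these libraries where they do the work, as an engineer would, in place of code of your own. Each camera call takes 0.05 s, during which the arm holds its last target. There are 200 camera calls.

TASK

Take the setting key out of its wooden block, put its end down through the hole in the spirit level so that the tang drops between the pins of the levelling foot below, and let its sprung collar press the level down on the shelf. Turn the foot with it, clockwise from above, until the bubble rests between the two marks of the vial. Finish while still holding the key there, gripped, engaged and pressing the level firmly but gently on the shelf, and leave everything else on the desk where it is.

Things in the scene. Friction and masses are not known exactly. Their poses are not given: they have to be found in the camera images.
- stand: grey levelling stand fixed to the desk: base 100x310x10 mm with a steel shelf hinged at its +y end and borne by a screw foot at its -y end. Origin on the underside, z up, +y from foot to hinge. Foot axis at y = -75 mm, hinge axis along x at y = +100, z = 50 mm. Shelf top at z = 60 mm when level, with an 8 mm high fence round the spirit level
- shelf (a joint): tilt of the shelf about its hinge, rad, 0 = level, positive = the foot end is too low. It follows the foot: 0.03 rad per rad of foot turn. Starts between +0.013 and +0.027
- foot (a joint): angle of the levelling foot about the vertical, rad, counterclockwise from above positive, 0 = shelf level, range -1.5 to 1.5, starts between +0.45 and +0.9 (foot end low); turning it CLOCKWISE from above raises the foot end. It has a friction of about 0.12 Nm and stays where it is left
- foot_head (a point): centre of the top of the foot's head, 44 mm above the desk, under the level's hole (34 mm hole in the shelf). Four upright round-topped pins stand on it, 4 mm thick, 10 mm high, 9 mm from the axis. The gaps between them lie along this point's x and y, which turn with the foot (parallel to the stand's at joint 0); the key's tang drops in there, with about 0.39 rad of free play either way
- level: aluminium spirit level lying loose in the shelf's channel, 48 x 240 x 22 mm, origin at the centre of its underside, long axis y (same sense as the stand's). It has a 28 mm round through hole near its -y end and a vial near its +y end
- level_hole (a point): centre of the mouth of the level's through hole (28 mm across), on the level's top face, 95 mm from its middle
- vial_centre (a point): middle of the vial's window on top of the level, 55 mm from the level's middle towards +y; two thin marks across the window 10 mm either side of it
- bubble (a joint): position of the white bubble (14 mm long) along the level's y axis from the vial's centre, m; 0 = centred, positive = towards the hinge end. It floats to the higher end, about 0.5 mm per 0.001 rad of the level's tilt (15 mm per rad of foot turn) and takes about 1 s to settle
- key_stand: wooden block 90 x 90 x 35 mm fixed to the desk, with an upright 28 mm hole through its middle in which the key stands, its tip 8 mm above the desk; origin at the centre of its underside. (A rack beam crosses over the whole desk at x = 0.61 to 0.65 m, z = 0.55 m: keep the arm low)
- key: setting key standing in the block, 111 mm tall, 0.17 kg: at the bottom a flat tang 22 mm wide (key's x) x 3 mm thick (y) x 13 mm long, above it a 22 mm round shank, a sprung collar, and on top a black bar handle 56 mm (x) x 14 mm (y) x 32 mm, from 79 to 111 mm above the tip. Origin at the tip, z up
- key_tip (a point): lower end of the key's tang, on the key's axis (the key's origin)
- key_grip (a point): middle of the key's handle, 95 mm above the tip; grip it across its 14 mm thickness (the key's y)
- collar (a joint): how far the steel collar (42 mm across, 10 mm high) is pushed up the shank against its spring, m: 0 to 0.018. Unpressed, its underside is 27 mm above the tip. Pushing force = 3.5 N + 0.5 N per mm. Bearing on the level, with the tip 2 to 4 mm above the foot head, it is pushed up 2 to 9 mm
- tape_measure: tape measure, 35x72x59 mm, a bystander to be left where it is; origin at the centre of its underside
- small_hex_key: hexagon key lying, 32x79x9 mm, a bystander to be left where it is; origin at the centre of its underside
- hex_key: hexagon key lying, 32x94x9 mm, a bystander to be left where it is; origin at the centre of its underside
- marker: thick marker pen lying, 18x130x18 mm, a bystander to be left where it is; origin at the centre of its underside
- screw_jar: clear jar of set screws, 51x52x74 mm, a bystander to be left where it is; origin at the centre of its underside
- flange_unit_1: oval two-bolt flange bearing unit, 60x113x34 mm, a bystander to be left where it is; origin at the centre of its underside
- tape_roll: roll of packing tape lying flat, 105x105x48 mm, a bystander to be left where it is; origin at the centre of its underside

How it is judged:
On the way, in this order (a step that is already met when the one before it is completed fails the run):
1. the key's end is down through the level's hole (horizontal distance between key_tip and level_hole below 0.007 m and z of key_tip in the frame of level between -0.03 and 0.012 m), for 0.1 s.
2. the key's collar presses the level on the shelf (over 3 N) (all of step 1 and contact force between key and level above 3 N), for 0.2 s.
At the end, for the whole second after the job is handed in: Ends holding: key gripped, still, upright within 0.12 rad, its tip under 8 mm above the foot head and within 6 mm of its axis, key presses the level with 3 to 20 N, bubble within 2.7 mm of the vial centre (between the marks), shelf level within 0.009 rad (contact force between key and level between 3 and 20 N and horizontal distance between key_tip and foot_head below 0.006 m and z of key_tip in the frame of foot_head below 0.008 m and value of joint bubble between -0.0027 and 0.0027 m and value of joint shelf between -0.009 and 0.009 rad and angle between key's own z axis and vertical below 0.12 rad and contact force between the fingers and key above 2 N and linear speed of key below 0.02 m/s); the arm keeps its last pose, push and grip.
It fails at once if the key is forced on the level with more than 40 N (contact force between key and level above 40 N).
It fails at once if a bystander is moved by more than 30 mm (distance of any of tape_measure, small_hex_key, hex_key, marker, screw_jar, flange_unit_1, tape_roll from where it was at the start of the episode above 0.03 m).
It also fails if it takes over 54 s, if anything falls off the work surface, if the arm or the gripper's body presses on something with over 40 N, if the wrist force passes 120 N, or if a joint passes its speed limit or range.

## Working session

There is one attempt and no reset: what is moved stays moved. The work goes in short steps, Python scripts to look and compute and a tool call to move; the robot and the scene stay as the last step left them, time stands still between calls to the robot, and variables do not carry over. Pictures are saved under pics/ and viewed, at most 10 in all, crops included, and the job is handed in when it is done.

Besides the shell and the picture viewer there is one more tool, called by a JSON object that holds its "method" and its "body". send_rows: Moves the arm, as the interface text tells. Its arguments: {"type":"object","properties":{"series":{"type":"array"},"force":{"type":"number"}},"required":["series"]}

```bash
mkdir -p pics; cat > h.py <<'E'
import numpy as np, cv2
from scipy.spatial.transform import Rotation as Rn
from plant import ctrl
def cam(name):
    s=ctrl.get_state(); c=ctrl.read_camera(name)
    if name=='wrist':
        T=np.eye(4);T[:3,:3]=Rn.from_quat(s['tcp_rot']).as_matrix();T[:3,3]=s['eef_pos']
        W=T@np.array(c['hand_eye']); c['R']=W[:3,:3].T; c['t']=-c['R']@W[:3,3]
    return c
def ray(c,u,v):
    K=np.array([[c['fx'],0,c['cx']],[0,c['fy'],c['cy']],[0,0,1.]])
    p=cv2.undistortPoints(np.array([[[u,v]]],float),K,np.array([c['k1'],0,0,0.]))[0,0]
    R=np.array(c['R']); return -R.T@np.array(c['t']), R.T@np.array([p[0],p[1],1])
def onz(c,u,v,z):
    o,d=ray(c,u,v); return o+d*(z-o[2])/d[2]
def proj(c,X):
    x=np.array(c['R'])@X+c['t']; a=x[:2]/x[2]; a=a*(1+c['k1']*(a@a)); return a*[c['fx'],c['fy']]+[c['cx'],c['cy']]
def save(c,n,crop=None,k=1):
    im=c['img'][:,:,::-1]
    if crop: im=im[crop[1]:crop[3],crop[0]:crop[2]]
    cv2.imwrite('pics/'+n,cv2.resize(im,None,fx=k,fy=k,interpolation=cv2.INTER_CUBIC))
def dump(c,n): 
    import pickle; pickle.dump(c,open(n,'wb'))
E
python3 - <<'E'
from h import *
print(ctrl.get_state())
for n in ('top','scene'):
    c=cam(n); dump(c,n+'.pkl'); save(c,n+'.png',None,1.5); print(n,{k:c[k] for k in c if k!='img'})
E
```

```text
{'time': 0.0, 'qpos': array([ 1.04698896e+00,  2.87166702e-01,  1.57817526e+00, -1.33962742e-05,
        1.27859698e+00, -1.50020384e-01]), 'dq': array([-0.00073203, -0.00035781,  0.00155904, -0.00139132,  0.00118053,
        0.00013938]), 'joint_efforts': array([ 1.14814731e-03, -4.05992889e+01, -2.92624176e+01, -1.59520469e-04,
        5.95895035e-03,  4.19934125e-06]), 'eef_pos': array([0.24612836, 0.62782226, 0.22994743]), 'tcp_rot': array([ 1.85805355e-01,  9.82585871e-01, -1.10930691e-03, -3.81761208e-04]), 'contact_force': array([0.38629416, 0.70869579, 0.41141578]), 'wrist_torque': array([ 0.01351836, -0.04293119,  0.01180542]), 'finger_force': 0.0, 'opening': 0.9960138306646137}
top {'fx': 436.1456513611498, 'fy': 436.1456513611498, 'cx': 251.1041260231535, 'cy': 194.96964411342194, 'k1': -0.06481276125891057, 'R': array([[ 0.01451092, -0.99989241, -0.00214606],
       [-0.9919975 , -0.01412706, -0.12546466],
       [ 0.12542084,  0.00394949, -0.99209577]]), 't': array([-0.16071462,  0.63870542,  1.30902428])}
scene {'fx': 350.9414108295993, 'fy': 350.9414108295993, 'cx': 258.65307347914177, 'cy': 191.8291135012848, 'k1': 0.036916231901797526, 'R': array([[-0.87033758, -0.49223107,  0.01486844],
       [-0.30972666,  0.52367033, -0.79362383],
       [ 0.38286015, -0.6953258 , -0.60822705]]), 't': array([0.4619962 , 0.33189639, 0.72492114])}
```

View pics/top.png

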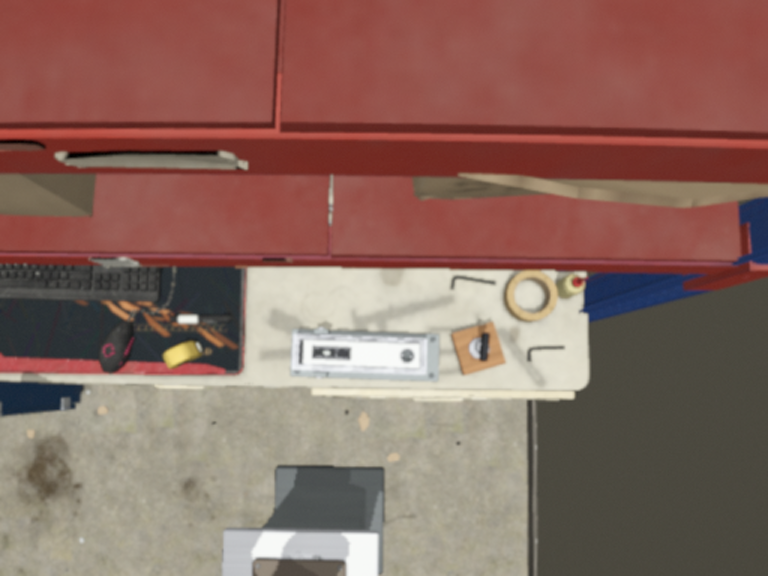

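View pics/scene.png

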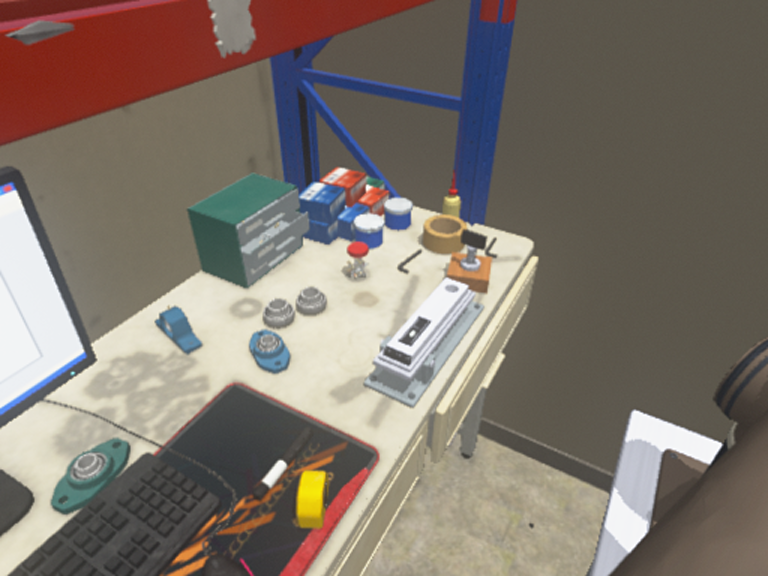

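The top view (picture px at 1.5x) shows the level's hole at about (406,355), the vial at (332,353), the key handle at (484,347) on its wooden block at (478,348), and the stand lying along y with its foot on the right. A hex key lies to the right of the block and the tape roll above it.

```bash
python3 - <<'E'
from h import *
import pickle
c=pickle.load(open('top.pkl','rb')); s=pickle.load(open('scene.pkl','rb'))
for n,u,v,z in [('hole',406,355.5,.082),('vial',332,353,.082),('key top',484,347,.119),('block c',479,349,.035),('hex',530,352,.005),('roll',531,296,.04)]:
    P=onz(c,u/1.5,v/1.5,z); print(n,P,proj(s,P)*1.5)
# wood mask, handle mask in top
im=c['img'][215:260,290:345]; hsv=cv2.cvtColor(im,cv2.COLOR_RGB2HSV)
m=cv2.inRange(hsv,(5,90,80),(22,255,255)); m=cv2.morphologyEx(m,cv2.MORPH_CLOSE,np.ones((9,9)))
k=max(cv2.findContours(m,0,2)[0],key=cv2.contourArea); r=cv2.minAreaRect(k); print('wood',r)
b=cv2.boxPoints(r)+[290,215]; print([onz(c,*p,.035)[:2].round(4) for p in b])
m=cv2.inRange(hsv,(0,0,0),(180,255,60)); k=max(cv2.findContours(m,0,2)[0],key=cv2.contourArea); r=cv2.minAreaRect(k); print('handle',r)
b=cv2.boxPoints(r)+[290,215];print([onz(c,*p,.119)[:2].round(4) for p in b])
E
```

```text
hole [ 0.51099866 -0.21144303  0.082     ] [451.40428299 286.61695403]
vial [ 0.5137906  -0.06518574  0.082     ] [415.61631469 329.97554603]
key top [ 0.52815267 -0.35984863  0.119     ] [474.435581  233.0859162]
block c [ 0.52768816 -0.36308458  0.035     ] [470.77339218 265.24197543]
hex [ 0.52396318 -0.47512959  0.005     ] [488.939393   252.74581268]
roll [ 0.63811285 -0.47065829  0.04      ] [445.50385893 228.12001724]
wood ((27.94339370727539, 14.801883697509766), (32.27972412109375, 29.395156860351562), 74.05460357666016)
[array([ 0.5711, -0.3015]), array([ 0.5973, -0.3892]), array([ 0.5019, -0.4159]), array([ 0.4762, -0.3289])]
handle ((31.27027130126953, 15.378378868103027), (1.972787857055664, 15.124707221984863), 9.462321281433105)
[array([ 0.5098, -0.3493]), array([ 0.5529, -0.3567]), array([ 0.552 , -0.3623]), array([ 0.5089, -0.355 ])]
```

```bash
cat >> h.py <<'E'
def plan(wps,n,jaw,start=None):
    """wps: [(x,y,z,yaw of tool y)], n rows per leg; prints tool-frame rows"""
    s=ctrl.get_state(); p=np.array(s['eef_pos']); R=Rn.from_quat(s['tcp_rot'])
    y=R.as_matrix()[:,1]; yaw=np.arctan2(y[1],y[0])
    if start is not None: p=np.array(start[:3]);yaw=start[3]
    print('now',p.round(4),'yaw',round(yaw,4),'z',R.as_matrix()[:,2].round(4))
    for w,k in zip(wps,n):
        d=(np.array(w[:3])-p)/k; dy=(w[3]-yaw)/k
        for i in range(k):
            ty=np.array([np.cos(yaw),np.sin(yaw),0]); tx=np.array([-ty[1]*-1*-1,ty[0],0])*1.0
            tz=np.array([0,0,-1.]); tx=np.cross(ty,tz)
            print('[%.2f,%.2f,%.2f,0,0,%.3f,%g],'%(100*d@tx,100*d@ty,100*d@tz,-dy,jaw),end=''); yaw+=dy
        p=np.array(w[:3]); print()
E
python3 - <<'E'
from h import *
print(ctrl.read_camera('wrist')['hand_eye'])
plan([(.50,.25,.24,-.17),(.50,-.27,.24,-1.74)],[9,10],1)
E
```

```text
[[ 2.38731700e-04 -9.49534494e-01 -3.13662539e-01  8.05717849e-02]
 [ 9.99999526e-01 -6.93981326e-05  9.71195057e-04 -2.43400827e-04]
 [-9.43950802e-04 -3.13662622e-01  9.49534027e-01 -1.42350962e-01]
 [ 0.00000000e+00  0.00000000e+00  0.00000000e+00  1.00000000e+00]]
now [0.2462 0.628  0.2302] yaw 1.197 z [-9.0e-04 -1.6e-03 -1.0e+00]
[-4.16,-2.88,-0.11,0,0,0.152,1],[-4.55,-2.22,-0.11,0,0,0.152,1],[-4.83,-1.50,-0.11,0,0,0.152,1],[-5.00,-0.76,-0.11,0,0,0.152,1],[-5.06,0.01,-0.11,0,0,0.152,1],[-5.00,0.78,-0.11,0,0,0.152,1],[-4.82,1.52,-0.11,0,0,0.152,1],[-4.54,2.23,-0.11,0,0,0.152,1],[-4.15,2.90,-0.11,0,0,0.152,1],
[-5.13,0.88,0.00,0,0,0.157,1],[-4.92,1.67,0.00,0,0,0.157,1],[-4.60,2.42,0.00,0,0,0.157,1],[-4.17,3.11,0.00,0,0,0.157,1],[-3.63,3.72,0.00,0,0,0.157,1],[-3.00,4.24,0.00,0,0,0.157,1],[-2.30,4.66,0.00,0,0,0.157,1],[-1.55,4.96,0.00,0,0,0.157,1],[-0.75,5.15,0.00,0,0,0.157,1],[0.06,5.20,0.00,0,0,0.157,1],
```

{"method": "send_rows", "body": {"series": [[[-4.16,-2.88,-0.11,0,0,0.152,1],[-4.55,-2.22,-0.11,0,0,0.152,1],[-4.83,-1.5,-0.11,0,0,0.152,1],[-5.0,-0.76,-0.11,0,0,0.152,1],[-5.06,0.01,-0.11,0,0,0.152,1],[-5.0,0.78,-0.11,0,0,0.152,1],[-4.82,1.52,-0.11,0,0,0.152,1],[-4.54,2.23,-0.11,0,0,0.152,1],[-4.15,2.9,-0.11,0,0,0.152,1]]]}}

```text
time: 1.27
eef_pos: [0.5006, 0.2488, 0.241]
tcp_rot: [0.767, 0.642, -0.0, -0.0]
contact_force: [-0.6, 0.7, -0.2]
opening: 1.001
finger_force: 0.0
```

{"method": "send_rows", "body": {"series": [[[-5.13,0.88,0.0,0,0,0.157,1],[-4.92,1.67,0.0,0,0,0.157,1],[-4.6,2.42,0.0,0,0,0.157,1],[-4.17,3.11,0.0,0,0,0.157,1],[-3.63,3.72,0.0,0,0,0.157,1],[-3.0,4.24,0.0,0,0,0.157,1],[-2.3,4.66,0.0,0,0,0.157,1],[-1.55,4.96,0.0,0,0,0.157,1],[-0.75,5.15,0.0,0,0,0.157,1],[0.06,5.2,0.0,0,0,0.157,1]]]}}

```text
time: 2.52
eef_pos: [0.4991, -0.2712, 0.241]
tcp_rot: [0.996, -0.088, -0.0, -0.0]
contact_force: [0.1, -0.4, -0.0]
opening: 1.001
finger_force: 0.0
```

```bash
python3 - <<'E'
from h import *
s=ctrl.get_state(); print(s['time'],s['eef_pos'],s['qpos'])
c=cam('wrist'); dump(c,'w1.pkl'); save(c,'w1.png',None,1.5)
for n,P in [('hole',(.511,-.211,.082)),('vial',(.5138,-.065,.082)),('key',(.53,-.359,.119))]: print(n,proj(c,np.array(P))*1.5)
E
```

```text
2.525 [ 0.49914569 -0.2712041   0.24095437] [-6.76366653e-01  4.42029027e-02  1.83353121e+00  2.01792122e-04
  1.26414267e+00  1.06997499e+00]
hole [296.08168386 264.46255481]
vial [ 92.99147089 295.75714004]
key [525.79807638 206.11445882]
```

View pics/w1.png

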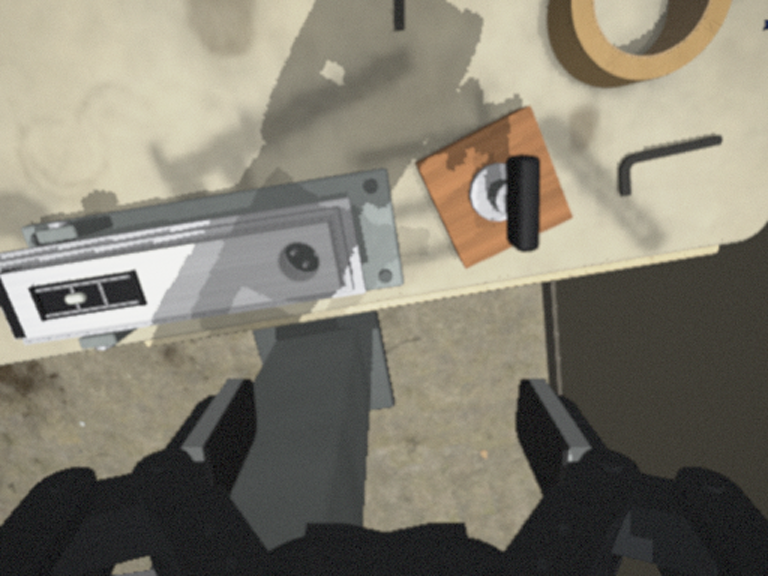

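The wrist view shows the hole's mouth at about (301,261), the vial window at (88,295) with the bubble left of middle at (75,298), and the black handle spanning (508–540, 155–250). The next step is to measure these by masks.

```bash
python3 - <<'E'
from h import *
import pickle
c=pickle.load(open('w1.pkl','rb')); g=cv2.cvtColor(c['img'],cv2.COLOR_RGB2GRAY)
def big(m,x0,y0):
    k=max(cv2.findContours(m,0,2)[0],key=cv2.contourArea); return k+np.array([[x0,y0]])
k=big((g[155:190,180:220]<75).astype('u1')*255,180,155); e=cv2.fitEllipse(k); print('hole',e,onz(c,*e[0],.082))
k=big((g[170:225,15:105]<90).astype('u1')*255,15,170); r=cv2.minAreaRect(k); print('vial',r,onz(c,*r[0],.082)); b=cv2.boxPoints(r); print([onz(c,*p,.082)[:2].round(4) for p in b])
k=big((g[95:180,325:375]<60).astype('u1')*255,325,95); r=cv2.minAreaRect(k); b=cv2.boxPoints(r); print('handle',r); print([onz(c,*p,.119)[:2].round(4) for p in b])
save(c,'w1c.png',(10,165,110,225),7)
t=pickle.load(open('top.pkl','rb'))
E
```

```text
hole ((201.14060974121094, 171.15341186523438), (14.548741340637207, 21.844079971313477), 122.83907318115234) [ 0.51563254 -0.21606316  0.082     ]
vial ((57.936405181884766, 196.58670043945312), (22.27638053894043, 74.20390319824219), 81.25383758544922) [ 0.51516426 -0.06101767  0.082     ]
[array([ 0.5278, -0.0235]), array([ 0.5261, -0.1036]), array([ 0.5024, -0.0989]), array([ 0.5038, -0.0168])]
handle ((347.5, 135.0), (62.0, 21.0), 90.0)
[array([ 0.5598, -0.35  ]), array([ 0.5567, -0.3674]), array([ 0.5035, -0.3636]), array([ 0.5068, -0.3451])]
```

View pics/w1c.png

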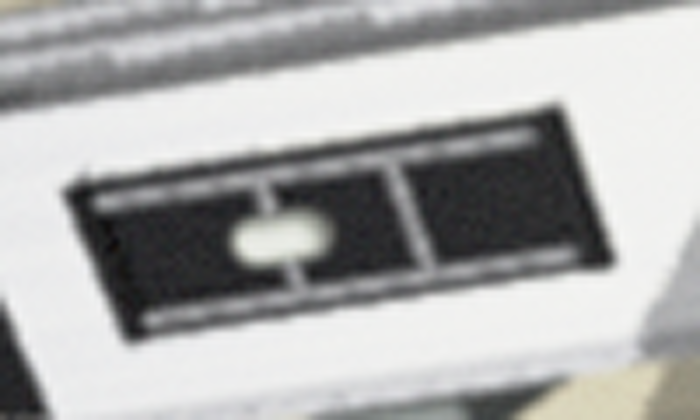

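{"method": "send_rows", "body": {"series": [[[2.3,3.9,2.0,0,0,0,1],[2.2,3.9,2.0,0,0,0,1],[0,0,0,0,0,0,1]]]}}

```text
time: 2.95
eef_pos: [0.5296, -0.3553, 0.1975]
tcp_rot: [0.996, -0.086, -0.002, -0.002]
contact_force: [0.6, -0.0, -0.1]
opening: 0.998
finger_force: 0.0
```

```bash
python3 - <<'E'
from h import *
c=cam('wrist'); dump(c,'w2.pkl'); save(c,'w2.png',None,1.5)
s=ctrl.get_state(); print(s['time'],s['eef_pos'])
g=cv2.cvtColor(c['img'],cv2.COLOR_RGB2GRAY)
m=(g<60).astype('u1')*255
for k in cv2.findContours(m,0,2)[0]:
    if cv2.contourArea(k)>400:
        r=cv2.minAreaRect(k); print(r); print([onz(c,*p,.119)[:2].round(4) for p in cv2.boxPoints(r)])
E
```

```text
3.0 [ 0.52993338 -0.3542213   0.19904771]
((263.58795166015625, 195.99484252929688), (70.64259338378906, 17.381717681884766), 86.633544921875)
[array([ 0.5632, -0.3579]), array([ 0.5618, -0.3707]), array([ 0.5046, -0.3649]), array([ 0.506 , -0.3511])]
((229.6000213623047, 27.799999237060547), (30.990318298339844, 96.13323974609375), 71.56504821777344)
[array([ 0.658, -0.326]), array([ 0.6647, -0.3872]), array([ 0.6472, -0.3908]), array([ 0.6398, -0.3281])]
((255.5, 191.5), (383.0, 511.0), 90.0)
[array([ 0.6934, -0.2177]), array([ 0.6375, -0.5371]), array([ 0.305 , -0.5666]), array([ 0.3881, -0.075 ])]
```

View pics/w2.png

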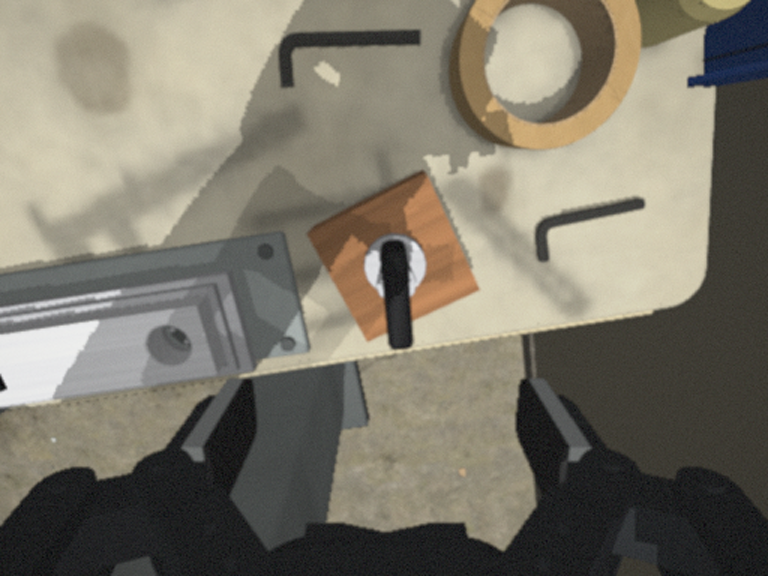

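The view from above the key shows the handle spanning (386–412, 240–348), the silver collar around (395,267), and the hole at (170,343).

```bash
python3 - <<'E'
from h import *
import pickle
c=pickle.load(open('w2.pkl','rb'))
hsv=cv2.cvtColor(c['img'],cv2.COLOR_RGB2HSV)
sub=(slice(105,240),slice(195,330))
m=cv2.inRange(hsv[sub],(4,90,60),(22,255,255))
m=cv2.morphologyEx(m,cv2.MORPH_CLOSE,np.ones((31,31))); k=max(cv2.findContours(m,0,2)[0],key=cv2.contourArea); r=cv2.minAreaRect(k);print('wood',onz(c,r[0][0]+195,r[0][1]+105,.035), r)
print('collar',onz(c,395/1.5,267/1.5,.044))
x0,y0=95,205
g=cv2.cvtColor(c['img'],cv2.COLOR_RGB2GRAY)[205:252,92:135]
k=max(cv2.findContours((g<105).astype('u1')*255,0,2)[0],key=cv2.contourArea);e=cv2.fitEllipse(k);print('hole',e,onz(c,e[0][0]+92,e[0][1]+205,.082))
plan([(.533,-.360,.15,-1.68),(.533,-.360,.085,-1.68)],[1,2],1)
E
```

```text
wood [ 0.53421513 -0.35981897  0.035     ] ((65.94489288330078, 65.89215087890625), (107.5260009765625, 108.76889038085938), 60.33327865600586)
collar [ 0.52873887 -0.36126149  0.044     ]
hole ((19.819368362426758, 22.576988220214844), (18.899084091186523, 26.97586441040039), 88.31330871582031) [ 0.51590664 -0.21497414  0.082     ]
now [ 0.5299 -0.3542  0.199 ] yaw -1.7422 z [-0.003   0.0031 -1.    ]
[0.40,0.52,4.90,0,0,-0.062,1],
[0.00,0.00,3.25,0,0,-0.000,1],[0.00,0.00,3.25,0,0,-0.000,1],
```

{"method": "send_rows", "body": {"series": [[[0.4,0.5,4.9,0,0,-0.06,1],[0,0,3.2,0,0,0,1],[0,0,3.2,0,0,0,1],[0,0,0,0,0,0,1],[0,0,0,0,0,0,-1],[0,0,0,0,0,0,-1],[0,0,0,0,0,0,-1],[0,0,0,0,0,0,-1],[0,0,0,0,0,0,-1],[0,0,0,0,0,0,-1]]], "force": 80}}

```text
time: 4.25
eef_pos: [0.5341, -0.3601, 0.0888]
tcp_rot: [0.998, -0.055, 0.0, 0.0]
contact_force: [-0.2, -0.2, 2.8]
opening: 0.151
finger_force: 78.0
```

{"method": "send_rows", "body": {"series": [[[0,0,-2,0,0,0,-1],[0,0,-4,0,0,0,-1],[0,0,-4.5,0,0,0,-1],[0,0,0,0,0,0,-1],[0,0,0,0,0,0,-1]]]}}

```text
time: 4.88
eef_pos: [0.5332, -0.3592, 0.1926]
tcp_rot: [0.998, -0.055, -0.001, -0.001]
contact_force: [-0.1, -0.1, -2.9]
opening: 0.152
finger_force: 78.5
```

```bash
python3 - <<'E'
from h import *
s=ctrl.get_state(); print(s['time'],s['eef_pos'],s['opening'],s['contact_force'],s['qpos'])
c=cam('wrist'); dump(c,'w3.pkl'); t=cam('scene'); dump(t,'s3.pkl')
o=cam('top'); dump(o,'t3.pkl')
a=cv2.resize(c['img'],None,fx=1.2,fy=1.2)[60:460,:]
p=proj(t,s['eef_pos']); p2=proj(o,s['eef_pos']); print(p,p2)
f=lambda c,p:cv2.resize(c['img'][int(p[1])-40:int(p[1])+60,int(p[0])-40:int(p[0])+40],(320,400),interpolation=2)
out=np.vstack([cv2.resize(a[:,100:520],(420,400)),]) 
out=np.hstack([out,f(t,p)])
cv2.imwrite('pics/m3.png',out[:,:,::-1])
E
```

```text
4.875 [ 0.53322429 -0.35918761  0.1925774 ] 0.15190874285646555 [-0.10688455 -0.14998431 -2.94179424] [-7.50407854e-01  2.50096908e-01  1.69337945e+00  5.05420517e-05
  1.19968913e+00  9.30562624e-01]
[317.4701189  134.13503076] [326.75789093 228.30401854]
```

View pics/m3.png

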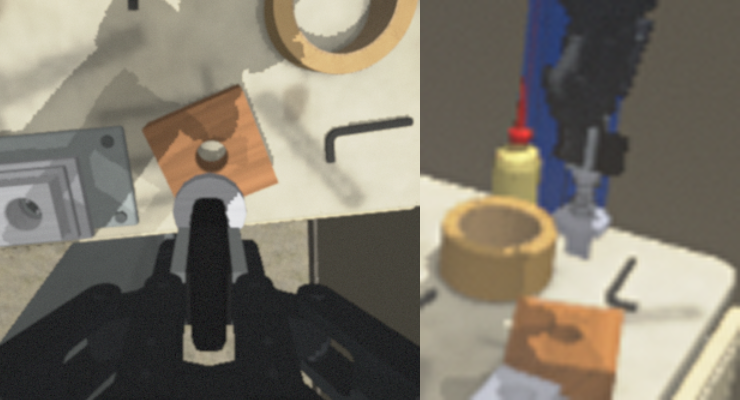

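The wrist view (left) shows the key held in the jaws with its collar spanning columns 174–246 and its front rim at row 176. The scene view (right) shows the key hanging upright, tang down.

```bash
python3 - <<'E'
from h import *
import pickle
c=pickle.load(open('w3.pkl','rb')); H=np.array(c['hand_eye']); d=dict(c); d['R']=H[:3,:3].T; d['t']=-d['R']@H[:3,3]
q=lambda x,y:((x+100)/1.2,(y+60)/1.2)
print('front rim',onz(d,*q(210,176),.0538)); print('sides',onz(d,*q(174,210),.046),onz(d,*q(246,210),.046))
print('handle +x bottom end',onz(d,*q(210,198),.0018),'top -x end',onz(d,*q(207,350),-.0302))
print('handle sides',onz(d,*q(192,210),-.0302),onz(d,*q(229,210),-.0302),onz(d,*q(190,345),-.0302),onz(d,*q(227,345),-.0302))
# hole of block for reference (world)
print('block hole',onz(c,*q(211,152),.035))
g=cv2.cvtColor(c['img'],cv2.COLOR_RGB2GRAY); print(c['cx'],c['cy'])
# model projections of collar given axis offset dx
for dx in (0,.002,-.002):
    th=np.linspace(0,6.28,60); P=np.array([proj(d,np.array([dx+.021*np.cos(a),.021*np.sin(a),z])) for a in th for z in (.0438,.0538)])
    print(dx,'cols',P[:,0].min()*1.2-100,P[:,0].max()*1.2-100,'top row',P[:,1].min()*1.2-60)
E
```

```text
front rim [0.01439442 0.00101353 0.0538    ]
sides [-0.00327118 -0.01933519  0.046     ] [-0.00324786  0.02136202  0.046     ]
handle +x bottom end [0.02190951 0.00081263 0.0018    ] top -x end [-0.02858837 -0.00038106 -0.0302    ]
handle sides [ 0.03049559 -0.00537591 -0.0302    ] [ 0.03050271  0.00707665 -0.0302    ] [-0.02617605 -0.00693475 -0.0302    ] [-0.02616241  0.00733321 -0.0302    ]
block hole [ 0.5339886  -0.36139615  0.035     ]
256.9409228207621 194.8578604030197
0 cols 170.49760849185168 245.9041969948522 top row 164.9095902060989
0.002 cols 170.38061306067283 246.02216595619439 top row 161.50778183923077
-0.002 cols 170.6138996210621 245.7869386593913 top row 168.29072818061016
```

```bash
python3 - <<'E'
from h import *
import pickle
c=pickle.load(open('w3.pkl','rb')); t=pickle.load(open('s3.pkl','rb'));R=np.array(c['R']);H=np.array(c['hand_eye'])
Rt=Rn.from_quat([0.998,-0.055,-0.001,-0.001]).as_matrix(); p0=np.array([.53322,-.35919,.19258])
for dx in (0,-.006):
  for z in (.0808,.0738,.0538,.0438,.0018):
    print(dx,z,proj(t,p0+Rt@[dx,0,z]).round(2))
print('handle -x end',proj(t,p0+Rt@[-.028,0,-.014]).round(2))
im=t['img'][115:170,295:340]
cv2.imwrite('pics/s3.png',cv2.resize(im,None,fx=11,fy=11,interpolation=cv2.INTER_CUBIC)[:600,:,::-1])
E
```

```text
0 0.0808 [314.47 157.05]
0 0.0738 [314.72 155.15]
0 0.0538 [315.44 149.63]
0 0.0438 [315.81 146.82]
0 0.0018 [317.4  134.67]
-0.006 0.0808 [316.16 157.65]
-0.006 0.0738 [316.41 155.75]
-0.006 0.0538 [317.16 150.22]
-0.006 0.0438 [317.53 147.41]
-0.006 0.0018 [319.17 135.24]
handle -x end [326.45 132.61]
```

View pics/s3.png

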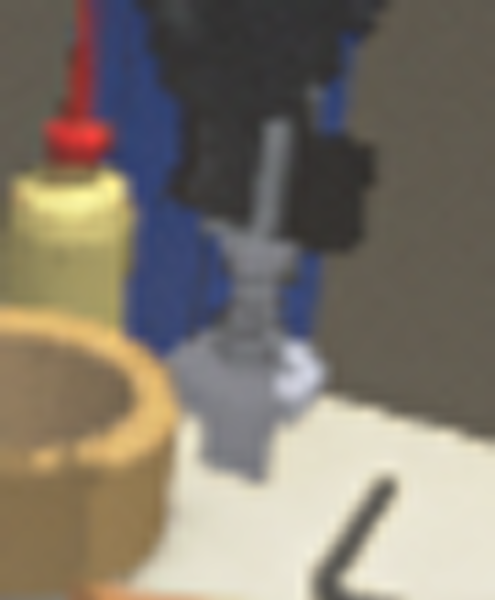

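In the enlarged scene view the tang's lower edge runs from (203,465) to (268,480) and the collar spans columns 172–325. Both views agree: the key is upright and its axis lies about 6 mm behind the TCP along tool x.

```bash
python3 - <<'E'
from h import *
plan([(.482,-.236,.192,-.93)],[5],-1)
E
```

```text
now [ 0.5327 -0.3588  0.1907] yaw -1.681 z [-0.0033  0.0031 -1.    ]
[-1.28,-2.33,-0.03,0,0,-0.150,-1],[-0.92,-2.49,-0.03,0,0,-0.150,-1],[-0.53,-2.60,-0.03,0,0,-0.150,-1],[-0.14,-2.65,-0.03,0,0,-0.150,-1],[0.26,-2.64,-0.03,0,0,-0.150,-1],
```

{"method": "send_rows", "body": {"series": [[[-1.28,-2.33,0,0,0,-0.15,-1],[-0.92,-2.49,0,0,0,-0.15,-1],[-0.53,-2.6,0,0,0,-0.15,-1],[-0.14,-2.65,0,0,0,-0.15,-1],[0.26,-2.64,0,0,0,-0.15,-1],[0,0,0,0,0,0,-1],[0,0,0,0,0,0,-1],[0,0,0,0,0,0,-1]]]}}

```text
time: 6.02
eef_pos: [0.4832, -0.2379, 0.193]
tcp_rot: [0.95, 0.314, -0.0, -0.0]
contact_force: [0.4, 0.4, -1.3]
opening: 0.15
finger_force: 78.4
```

```bash
python3 - <<'E'
from h import *
s=ctrl.get_state(); print(s['time'],s['eef_pos'],s['opening'],s['contact_force'])
c=cam('wrist'); dump(c,'w4.pkl'); print(proj(c,np.array([.514,-.213,.082])))
save(c,'w4.png',(140,60,400,260),3)
E
```

```text
6.025 [ 0.48322603 -0.23787658  0.19300665] 0.15043739159194255 [ 0.37506051  0.36135687 -1.3136539 ]
[254.98410823 146.51993723]
```

View pics/w4.png

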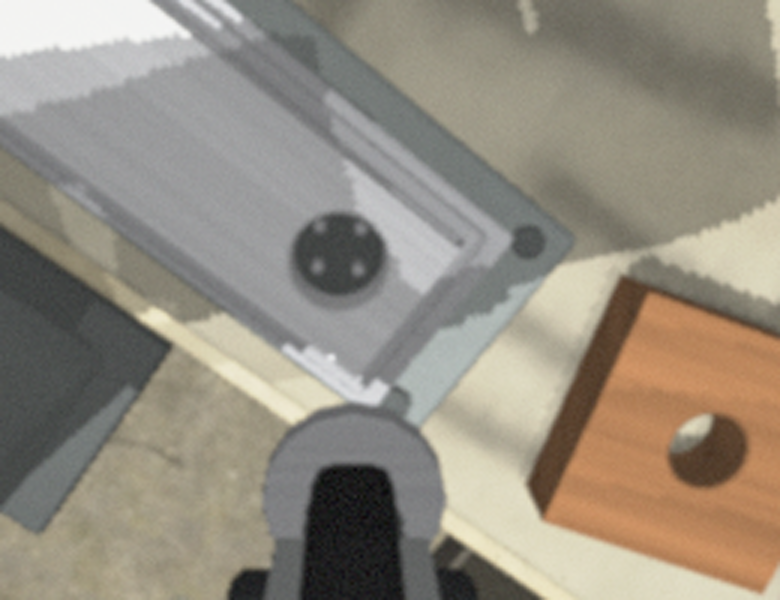

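The view shows the hole's mouth centred at about (339,259) with the foot's four pins at (320,227), (362,230), (317,267) and (358,270). The pin gaps are almost in line with the key's tang. The collar spans columns 263–443 with its front rim at row 404.

```bash
python3 - <<'E'
from h import *
import pickle
c=pickle.load(open('w4.pkl','rb')); H=np.array(c['hand_eye']); d=dict(c); d['R']=H[:3,:3].T; d['t']=-d['R']@H[:3,3]
zt=.193
q=lambda x,y:((x-1)/3+140,(y-1)/3+60)
pins=[(320,227),(362,230),(317,267),(358,270)]
P=np.array([onz(d,*q(*p),zt-.054) for p in pins])[:,:2]*1000; print('pins tool mm',P.round(1),P.mean(0))
v=P[0]-P[2]; w=P[1]-P[0]; print('dirs',np.arctan2(v[1],v[0]),np.arctan2(-w[0],w[1]),np.hypot(*v),np.hypot(*w))
print('hole mouth',onz(d,*q(339,259),zt-.0785)*1000)
for z,rows in ((.0538,[(353,404)]),(.0488,[(263,490),(443,490)])):
  for r in rows: print('collar',onz(d,*q(*r),z)*1000)
E
```

```text
pins tool mm [[ 45.4  -9.8]
 [ 44.5   3.1]
 [ 33.1 -10.8]
 [ 32.1   1.9]] [38.75947327 -3.88549711]
dirs 0.08630638379742703 0.070344316019201 12.347859734103356 12.92101824667954
hole mouth [ 39.43748282  -3.63036859 114.5       ]
collar [16.06677273  0.27368113 53.8       ]
collar [ -3.01482249 -20.32234099  48.8       ]
collar [-3.00508178 20.88200003 48.8       ]
```

{"method": "send_rows", "body": {"series": [[[1.5,-0.14,0,0,0,0,-1],[1.5,-0.14,0,0,0,0,-1],[1.44,-0.13,0,0,0,0.05,-1],[0,0,0,0,0,0,-1],[0,0,1.2,0,0,0,-1],[0,0,1.2,0,0,0,-1],[0,0,1.0,0,0,0,-1],[0,0,0,0,0,0,-1],[0,0,0,0,0,0,-1]]]}}

```text
time: 7.2
eef_pos: [0.5163, -0.2075, 0.1594]
tcp_rot: [0.957, 0.291, 0.0, 0.0]
contact_force: [0.4, -0.5, -2.1]
opening: 0.147
finger_force: 78.3
```

```bash
python3 - <<'E'
from h import *
import pickle
s=ctrl.get_state(); print(s['time'],s['eef_pos'],s['tcp_rot'],s['contact_force'])
c=pickle.load(open('w4.pkl','rb'))
R=Rn.from_quat([.95,.314,0,0]).as_matrix(); T=np.array([.48323,-.23788,.193])
T4=T+R@[.0391,-.0038,0]; 
R=Rn.from_quat(s['tcp_rot']).as_matrix(); print('foot axis',T4[:2],'key axis now',(s['eef_pos']+R@[-.0053,.0003,0.08])[:2])
n=cam('wrist'); t=cam('scene'); dump(t,'s5.pkl')
a=cv2.resize(n['img'][40:240,140:380],(480,400),interpolation=2); p=proj(t,np.array([*T4[:2],.085])).astype(int)
b=cv2.resize(t['img'][p[1]-30:p[1]+30,p[0]-24:p[0]+24],(320,400),interpolation=2)
cv2.imwrite('pics/m5.png',np.hstack([a,b])[:,:,::-1]); print(p)
E
```

```text
7.2 [ 0.51627479 -0.20753389  0.15935169] [9.56870409e-01 2.90515056e-01 8.71191849e-05 1.19541779e-04] [ 0.37447847 -0.46690534 -2.06769179]
foot axis [ 0.51236364 -0.21152699] key axis now [ 0.51205511 -0.21074415]
[300 190]
```

View pics/m5.png

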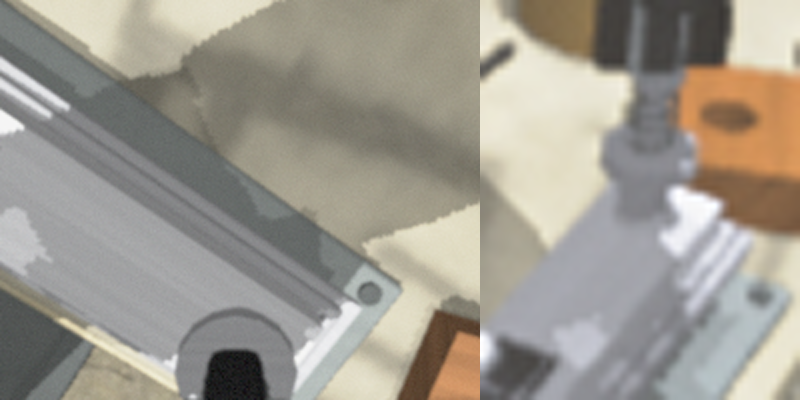

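The key stands over the level's hole, its tang at about (643,210) in the right-hand view, so it can go down.

{"method": "send_rows", "body": {"series": [[[0,0,0.8,0,0,0,-1],[0,0,0.8,0,0,0,-1],[0,0,0,0,0,0,-1],[0,0,0,0,0,0,-1]]]}}

```text
time: 7.8
eef_pos: [0.5162, -0.2072, 0.1431]
tcp_rot: [0.957, 0.291, -0.0, -0.0]
contact_force: [-0.1, 0.5, -0.4]
opening: 0.151
finger_force: 78.3
```

Tip at about 0.062 m, inside the hole with no contact. I'll lower it slowly.

{"method": "send_rows", "body": {"series": [[[0,0,0.4,0,0,0,-1],[0,0,0.3,0,0,0,-1],[0,0,0.2,0,0,0,-1],[0,0,0,0,0,0,-1],[0,0,0,0,0,0,-1]]]}}

```text
time: 8.43
eef_pos: [0.5163, -0.2073, 0.1343]
tcp_rot: [0.957, 0.291, 0.0, 0.0]
contact_force: [0.5, 0.4, -2.0]
opening: 0.147
finger_force: 78.3
```

{"method": "send_rows", "body": {"series": [[[0,0,0.2,0,0,0,-1],[0,0,0.2,0,0,0,-1],[0,0,0,0,0,0,-1],[0,0,0,0,0,0,-1],[0,0,0,0,0,0,-1]]]}}

```text
time: 9.05
eef_pos: [0.5165, -0.2075, 0.1307]
tcp_rot: [0.957, 0.291, 0.0, 0.0]
contact_force: [-0.1, -0.0, 3.8]
opening: 0.15
finger_force: 79.2
```

{"method": "send_rows", "body": {"series": [[[0,0,0.2,0,0,0,-1],[0,0,0,0,0,0,-1],[0,0,0,0,0,0,-1],[0,0,0,0,0,0,-1]]]}}

```text
time: 9.55
eef_pos: [0.5165, -0.2075, 0.1285]
tcp_rot: [0.957, 0.291, 0.0, 0.0]
contact_force: [0.5, 0.2, 4.1]
opening: 0.15
finger_force: 79.3
```

```bash
cat >> h.py <<'E'
def st():
    s=ctrl.get_state(); R=Rn.from_quat(s['tcp_rot']).as_matrix(); y=R[:,1]
    print(s['time'],'tcp',s['eef_pos'].round(4),'yaw',np.arctan2(y[1],y[0]).round(3),'q6',s['qpos'][5].round(2),'key',(s['eef_pos']+R@[-.0053,.0003,.0808]).round(4),'F',s['contact_force'].round(1),'M',s['wrist_torque'].round(2))
E
python3 - <<'E'
from h import *
st()
c=cam('wrist'); 
for y in (0,.05,.1,.15): print(proj(c,np.array([.513+.018*y,-.211+y,.08])).round(0))
E
```

```text
9.55 tcp [ 0.5165 -0.2075  0.1285] yaw -0.981 q6 0.42 key [ 0.5124 -0.2108  0.0477] F [0.5 0.2 4.1] M [-0.05  0.    0.  ]
[258. 226.]
[196. 186.]
[128. 142.]
[53. 95.]
```

{"method": "send_rows", "body": {"series": [[[0,0.08,0,0,0,0.15,-1],[0,0.08,0,0,0,0.15,-1],[0,0.08,0,0,0,0.15,-1],[0,0.08,0,0,0,0.15,-1],[0,0.08,0,0,0,0.15,-1],[0,0,0,0,0,0,-1],[0,0,0,0,0,0,-1],[0,0,0,0,0,0,-1]]]}}

```text
time: 10.6
eef_pos: [0.5168, -0.2115, 0.128]
tcp_rot: [0.997, -0.079, -0.001, 0.001]
contact_force: [-2.8, -4.0, 3.8]
opening: 0.148
finger_force: 79.1
```

```bash
cat >> h.py <<'E'
def bub(c,H=np.array([.5127,-.2115]),yaw=-.018,verbose=True):
    ay=np.array([-np.sin(yaw),np.cos(yaw)])
    V=H+.15*ay; ax=np.array([ay[1],-ay[0]])
    # rectified patch 0.5 mm/px of level top round the vial: rows=+-20mm across, cols=+-55mm along y
    v,u=np.mgrid[-40:41,-110:111]*.0005
    X=np.stack([V[0]+u*ay[0]+v*ax[0],V[1]+u*ay[1]+v*ax[1],np.full(u.shape,.082)],-1)
    C=X@np.array(c['R']).T+c['t']; a=C[...,:2]/C[...,2:]; a=a*(1+c['k1']*(a**2).sum(-1,keepdims=True))
    p=cv2.remap(c['img'],(a[...,0]*c['fx']+c['cx']).astype('f4'),(a[...,1]*c['fy']+c['cy']).astype('f4'),1)
    return cv2.cvtColor(p,cv2.COLOR_RGB2GRAY),p
E
python3 - <<'E'
from h import *
st(); c=cam('wrist'); dump(c,'w6.pkl'); g,p=bub(c)
import pickle; g1,p1=bub(pickle.load(open('w1.pkl','rb')))
cv2.imwrite('pics/b6.png',cv2.resize(np.vstack([p1,p]),None,fx=3,fy=3)[:,:,::-1])
V=np.array([.5154,-.0615,.082]); print('vial px',proj(c,V), proj(pickle.load(open('scene.pkl','rb')),V))
for q in (p1,p):
    gg=cv2.cvtColor(q,cv2.COLOR_RGB2GRAY); r=gg[35:48].mean(0); print(r[::5].round(0))
E
```

```text
10.6 tcp [ 0.5168 -0.2115  0.128 ] yaw -1.729 q6 1.16 key [ 0.5114 -0.2111  0.0472] F [-2.8 -4.   3.8] M [-0.79  0.7   0.13]
vial px [ 45.98771353 253.37863516] [275.88338524 220.59271871]
[241. 241. 241. 241. 241. 241. 220.  54.  47.  45.  45.  46.  46.  45.
  43.  42.  44.  72. 137.  46.  43.  41.  44.  92. 160. 188. 199. 188.
 174.  91.  42.  41.  41.  40.  42.  40.  26.  38. 155. 237. 236. 235.
 235. 235. 208.]
[152. 151. 152. 152. 152. 152. 149.  28.  28.  30.  34.  39.  43.  45.
  45.  43.  43.  43. 178.  43.  43.  42.  85. 143. 171. 171. 188. 162.
  94.  41.  39.  41.  40.  40.  41.  40.   6.   0.   0.   0.   0.   0.
   0.   0.   0.]
```

{"method": "send_rows", "body": {"series": [[[0,0.07,0,0,0,0.12,-1],[0,0.07,0,0,0,0.12,-1],[0,0.07,0,0,0,0.12,-1],[0,0,0,0,0,0,-1],[0,0,0,0,0,0,-1],[0,0,0,0,0,0,-1],[0,0,0,0,0,0,-1],[0,0,0,0,0,0,-1],[0,0,0,0,0,0,-1],[0,0,0,0,0,0,-1]]]}}

```text
time: 11.9
eef_pos: [0.5164, -0.2131, 0.1281]
tcp_rot: [0.967, -0.256, -0.0, 0.0]
contact_force: [-3.3, -4.7, 4.4]
opening: 0.149
finger_force: 79.1
```

```bash
cat >> h.py <<'E'
def bubble(c):
    g,p=bub(c); r=g[37:45].astype(float).mean(0); x=np.arange(len(r))
    # blob wider than 8 px in the window
    n,l,s,ce=cv2.connectedComponentsWithStats((g[25:58,40:175]>100).astype('u1'))
    m=np.interp; out=[(round(ce[i][0]+40,1),round(ce[i][1]+25,1),s[i].tolist()) for i in range(1,n) if s[i][4]>20]
    # left mark: peak near column 90
    w=r[80:100]-np.median(r[80:100]); w[w<20]=0; print('mark',(w*np.arange(80,100)).sum()/max(w.sum(),1)); 
    b=x[(x>95)|False]; print('row',[int(v) for v in r[60:150:2]])
    print(out)
E
python3 - <<'E'
from h import *
import pickle
st(); c=cam('wrist'); dump(c,'w7.pkl')
for q in (pickle.load(open('w1.pkl','rb')),pickle.load(open('w6.pkl','rb')),c): bubble(q)
E
```

```text
11.9 tcp [ 0.5164 -0.2131  0.1281] yaw -2.089 q6 1.52 key [ 0.5116 -0.2108  0.0473] F [-3.3 -4.7  4.4] M [-0.74  0.8   0.21]
mark 88.99318522556904
row [46, 43, 44, 44, 43, 43, 42, 43, 42, 43, 43, 42, 52, 93, 135, 134, 94, 54, 42, 42, 41, 43, 41, 43, 42, 44, 59, 87, 118, 149, 176, 194, 204, 208, 209, 209, 209, 207, 207, 206, 198, 176, 127, 75, 48]
[(np.float64(116.5), np.float64(44.9), [4, 0, 131, 33, 1089])]
mark 89.85669910954648
row [44, 44, 45, 44, 44, 44, 44, 42, 41, 43, 43, 42, 43, 56, 133, 179, 114, 51, 43, 43, 43, 42, 42, 44, 60, 95, 125, 148, 168, 181, 190, 191, 191, 191, 190, 191, 193, 188, 177, 148, 91, 47, 40, 41, 40]
[(np.float64(113.9), np.float64(45.5), [4, 0, 129, 33, 1172])]
mark 92.10921501706484
row [40, 42, 39, 40, 39, 40, 40, 41, 41, 40, 41, 40, 38, 37, 70, 137, 155, 100, 67, 91, 118, 139, 159, 172, 181, 184, 185, 185, 185, 185, 184, 181, 172, 149, 118, 129, 158, 118, 59, 38, 37, 39, 39, 37, 38]
[(np.float64(111.1), np.float64(44.8), [8, 0, 127, 33, 1203])]
```

{"method": "send_rows", "body": {"series": [[[0,0,0,0,0,0,-1],[0,0,0,0,0,0,-1],[0,0,0,0,0,0,-1],[0,0,0,0,0,0,-1],[0,0,0,0,0,0,-1],[0,0,0,0,0,0,-1],[0,0,0,0,0,0,-1],[0,0,0,0,0,0,-1]]]}}

```text
time: 12.95
eef_pos: [0.5164, -0.2131, 0.1281]
tcp_rot: [0.967, -0.256, -0.0, 0.0]
contact_force: [-2.3, -3.2, 4.3]
opening: 0.149
finger_force: 79.1
```

```bash
python3 - <<'E'
from h import *
st(); c=cam('wrist'); bubble(c); g,p=bub(c)
cv2.imwrite('pics/b8.png',cv2.resize(p,None,fx=3.5,fy=3.5,interpolation=2)[:,:,::-1])
E
```

```text
12.95 tcp [ 0.5164 -0.2131  0.1281] yaw -2.089 q6 1.52 key [ 0.5116 -0.2108  0.0473] F [-2.3 -3.2  4.3] M [-0.76  0.83  0.15]
mark 92.08579535970622
row [40, 39, 41, 38, 40, 40, 40, 41, 41, 39, 38, 38, 41, 37, 72, 139, 152, 99, 69, 93, 120, 141, 159, 173, 181, 184, 185, 185, 185, 185, 183, 180, 172, 148, 112, 127, 156, 116, 56, 39, 39, 38, 39, 38, 38]
[(np.float64(111.2), np.float64(44.8), [7, 0, 128, 33, 1205])]
```

View pics/b8.png

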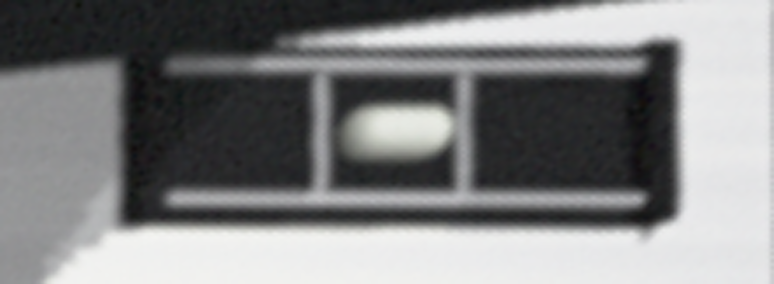

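The rectified vial view shows the bubble from 338 to 453 between the marks at 320 and 463, about 0.7–1 mm off centre towards the hinge. I'll turn the key slightly further.

{"method": "send_rows", "body": {"series": [[[0,0.02,0,0,0,0.05,-1],[0,0,0,0,0,0,-1],[0,0,0,0,0,0,-1],[0,0,0,0,0,0,-1],[0,0,0,0,0,0,-1],[0,0,0,0,0,0,-1],[0,0,0,0,0,0,-1],[0,0,0,0,0,0,-1],[0,0,0,0,0,0,-1],[0,0,0,0,0,0,-1]]]}}

```text
time: 14.25
eef_pos: [0.5163, -0.2133, 0.1281]
tcp_rot: [0.96, -0.28, -0.0, 0.0]
contact_force: [-3.3, -3.4, 3.1]
opening: 0.15
finger_force: 79.2
```

{"method": "send_rows", "body": {"series": [[[0,0,0,0,0,0,-1],[0,0,0,0,0,0,-1],[0,0,0,0,0,0,-1],[0,0,0,0,0,0,-1]]]}}

```text
time: 14.75
eef_pos: [0.5163, -0.2133, 0.1281]
tcp_rot: [0.96, -0.28, -0.0, 0.0]
contact_force: [-4.4, -3.2, 4.0]
opening: 0.15
finger_force: 79.2
```

```bash
python3 - <<'E'
from h import *
st(); c=cam('wrist'); bubble(c); st()
E
```

```text
14.75 tcp [ 0.5163 -0.2133  0.1281] yaw -2.139 q6 1.57 key [ 0.5116 -0.2107  0.0473] F [-4.4 -3.2  4. ] M [-0.79  0.79  0.19]
mark 92.59757258448357
row [41, 40, 40, 39, 38, 40, 40, 41, 40, 37, 40, 39, 39, 39, 65, 129, 157, 114, 89, 109, 131, 151, 168, 179, 184, 185, 186, 186, 185, 184, 182, 176, 157, 124, 84, 105, 143, 110, 56, 38, 39, 38, 39, 38, 41]
[(np.float64(110.7), np.float64(44.6), [8, 0, 127, 33, 1209])]
14.8 tcp [ 0.5163 -0.2133  0.1281] yaw -2.139 q6 1.57 key [ 0.5116 -0.2107  0.0473] F [-4.  -3.5  3. ] M [-0.78  0.82  0.22]
```

```bash
python3 -c "
from h import *
print(ctrl.sign_off()); st()"
```

```text
the job is handed in; nothing more can be done
None
the job is handed in; nothing more can be done
```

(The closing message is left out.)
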